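# Hang the check weight on the load cell's snap hook inside the draught cabinet

## Robot

A 6-joint arm with a two-finger parallel gripper is mounted at the origin on a cart in front of the work surface, level with it; the furniture and walls round the work are solid. World frame = base frame: x ahead of the robot, y to its left, z up, the work surface at z = 0. Lengths are in mm, angles in rad, forces in N, time in s.
With the tool pointing down it reaches from about 325 to 900 mm from the base axis. Payload 6.1 kg.
Tool frame: the origin (TCP) lies at the very end of the fingers, on their centre line; the grasp point (between the pads) lies 19 mm behind it (env.grip_depth is the distance from the TCP to the grasp point, in mm); z points along the fingers, y is the line along which they close (so a half turn about z gives the same grasp; the last joint's range is limited). The gripper opens to 87 mm and grips with 3 to 60 N. Pads are 19 mm wide; open, the fingers measure 117 mm over their backs; the gripper's body (75 mm by 190 mm) begins 51 mm behind the grasp point.
Start: joints at [-1.381, 0.22, 1.526, -0, 1.395, -0.126], TCP at [194.103, -594.087, 198.538] pointing down, gripper open.
Joint ranges: [-2.98, 2.98], [-0.91, 2.08], [0.09, 2.57], [-1.24, 4.39], [0.2, 2.65], [-2.68, 2.68]. Speed limits (rad/s): [2.57, 2.57, 3.01, 3.14, 3.14, 3.14].

## Interface

Orientations are given as a rotation vector (axis times angle).
In Python, from bench import env, eyes, order gives the robot as it stands. The module is installed in compiled form; this text tells all that it offers.
- The arm moves only by the tool drive_tool, never from a script. Its argument "motion" is a list of rows, each an object of numbers: "tx", "ty", "tz": the shift along the tool's x, y, z in mm; "turn": the turn about the tool's z in rad; "grip": the closure, from -1 (fully open) to 1 (shut). A call has 1 to 5 rows; each row shifts and turns the commanded pose from where the row before left it, along the tool's axes as they then stand; what a row does not reach is not made up. A row lasts 1/10 s, in which the tool goes at most 50 mm and 8.59 degrees, less where a joint would pass 70% of its speed; a pose out of reach is approached as far as the arm can. A call with a gripper value outside its range is refused whole. The fingers move at their own pace and stop on an object; "grip_force" is the grip in N (left out, the last holds). Time passes only in rows, so rows that do not move let the fingers close. It gives the time, the measured TCP pose, the force, the opening and the grip force at its end, in the units of the state.
- env.observe(): the state, without advancing time (a new reading comes with each control period).
- eyes.camera(name): name is "scene" or "top" or "wrist"; returns a dict with "color" (384x512x3 uint8, red, green, blue), "depth" (384x512 float32, mm along the optical axis (not along the pixel's ray), 0 where there is no reading), "fovy" (degrees; the focal length in pixels is half the picture's height over the tangent of half this angle, whatever the lens; pixels are square), "cx", "cy" (the principal point, pixels), "cam_to_world" (4x4, takes a point from camera to world coordinates); the wrist camera has in their place "mount" (4x4, takes a point from camera to tool coordinates, whose origin is the TCP and whose axes are the flange's). Camera axes: x right, y down, z forward; pixel columns grow to the right and rows downward; lengths in mm; the calibration is good to about 2 mm. A picture is of the moment at which its call begins: read the wrist's pose just before it.
- order.job_done(): hands the job in; it is judged then, once.
The state is a dict: "t": time; "qpos": joint angles; "qvel": joint speeds; "joint_efforts": joint torques, N m; "tcp_pos": TCP position; "eef_rot": TCP orientation; "contact_force": force on the tool from outside, world axes, zero at the start; "moment": the same for the moment, N m; "width": finger opening in mm; "grasp_force": force on a finger pad.
Only numpy, scipy, OpenCV 4.12 (cv2) and the standard library are available. Lean on these libraries where they do the work, as an engineer would, in place of code of your own. Each camera call takes 0.05 s, during which the arm holds its last target. There are 200 camera calls.

## Task

Take the check weight by its handle, bring it in through the doorway of the small draught cabinet with its legs in the roof slot, and snap its bail bar (the lower rung) into the gated hook inside, so that it hangs there behind the closed gate, let go of. Neither the weight nor the robot may touch the cabinet, and go gently by feel: the hook belongs to a load cell that 15 N in either direction overloads, and its height and depth in the cabinet are set by hand and not exactly known. Leave the other things on the bench where they are.

Things in the scene. Friction and masses are not known exactly. Their poses are not given: they have to be found in the camera images.
- weight_grip (a point): centre of the black square handle (16 x 16 mm, 36 mm high) at the top of the check weight; the weight stands upright and z is its upright axis. From this point down along the weight's axis: handle bottom 18 mm, stem 8 x 10 mm, top bar of the bail 51 mm, bail bar 93 mm (bar centres), top of the disc 164 mm, underside of the steel disc (diameter 46 mm, 24 mm high) 188 mm. About 0.2 kg
- weight_bail (a point): centre of the bail bar of the check weight, the lower of two level rungs (round, 6 mm diameter, along the weight's y axis) between two upright 6 mm legs, outside width 42 mm. The eye below it, down to the disc, is 30 mm wide and 68 mm high; the window above it, up to the top bar, is 30 mm wide and 36 mm high. Both look along the weight's x axis. A half turn makes no difference
- cabinet: grey sheet-metal draught cabinet fixed on the bench, 140 mm deep (x), 150 mm wide (y); roof 4 mm thick, its top at z = 159 mm. Origin: centre of its underside; x points into the cabinet, the front is at x = -70 mm. No floor plate: the bench top is inside
- doorway (a point): middle of the doorway in the cabinet's front, at bench height. The doorway is 76 mm wide and open upwards (no lintel): from it a slot 60 mm wide runs through the roof along the middle, 115 mm back. Axes as the cabinet's
- shank_nominal (a point): NOMINAL place on the cabinet (axes as the cabinet's) of the front face of the load cell's upright flat shank, at the height of the hook's seat. Shank 12 mm wide, from 7 mm below to 62 mm above the seat. The true place is NOT measured: up to 10 mm off in x, 3 mm in y, 10 mm in z, fixed in a run; shank and gate must be found by touch. Parallel to the cabinet; the hook gives 1 mm per 10 N
- hook_nominal (a point): NOMINAL middle of the hook's throat, on the seat, 6.5 mm in front of the shank (off by as much as the shank). Hook 10 mm wide, open upwards: a level prong 7 mm thick (its top is the seat) runs from the shank to the front and ends in an upturned tip 7 mm thick; throat between tip and shank 13 mm. Tops of tip and gate are 24 mm above the seat
- gate (a joint): sprung gate (a steel tongue) that closes the hook's throat from above, hinged at the shank; rad, 0 = closed and level, grows as its free end is pushed down into the throat (to 1.45). The weight alone does not open it: pushing the bail bar down through it takes about 4 to 9 N in mid-throat (more close to the shank); the bar passes it in the last few mm before the seat, then the gate springs shut above it
- cell_back (a joint): deflection of the load cell's hook to the back (m), 0 unloaded, 0.001 per 10 N; 0.0015 is overload
- cell_down (a joint): downward deflection of the load cell's hook (m), 0 unloaded, 0.001 per 10 N; 0.0015 is overload
- solder_spool: white and blue solder wire spool standing on the bench, diameter 56 mm, height 43 mm; origin at the centre of its underside
- relay: plug-in relay block 21 x 28 x 35 mm high; origin at the centre of its underside
- screw_cup: round open cup, diameter 51 mm, height 42 mm; origin at the centre of its underside
- terminal_block: cream terminal block 18 x 75 x 19 mm high; origin at the centre of its underside
- transformer: small transformer 36 x 46 x 33 mm high; origin at the centre of its underside
Mind the look-alikes: they are no part of the job. There is more than one size of the part that bears weight_grip; the job needs the middle-sized. There is more than one size of the cabinet; the job needs the larger.

How it is judged:
By the outcome, as a careful person would: the job done as asked, in the order asked, and still so for the second after the job is handed in, with the robot touching nothing.
It also fails if it takes over 53 s, if anything falls off the work surface, if the arm or the gripper's body presses on something with over 40 N, if the wrist force passes 120 N, or if a joint passes its speed limit or range.

## Working session

There is one attempt and no reset: what is moved stays moved. The work goes in short steps, Python scripts to look and compute and a tool call to move; the robot and the scene stay as the last step left them, time stands still between calls to the robot, and variables do not carry over. Pictures are saved under pics/ and viewed, at most 10 in all, crops included, and the job is handed in when it is done.

Besides the shell and the picture viewer there is one more tool, called after ">>>" as a command line: name --argument value ..., lists and objects as JSON in quotes. drive_tool: Moves the arm, as the interface text tells. Its arguments: {"type":"object","properties":{"motion":{"type":"array"},"grip_force":{"type":"number"}},"required":["motion"]}

```bash
mkdir -p pics
cat > h.py <<'E'
import numpy as np,cv2
from bench import env,eyes,order
def shot(n,f):
    c=eyes.camera(n); np.savez('pics/'+f+'.npz',**c); cv2.imwrite('pics/'+f+'.png',c['color'][:,:,::-1]); return c
def load(f): return dict(np.load('pics/'+f+'.npz'))
def cloud(c,T=None):
    T=c['cam_to_world'] if T is None else T
    d=c['depth'];h,w=d.shape;f=h/2/np.tan(np.radians(float(c['fovy']))/2)
    v,u=np.mgrid[:h,:w]
    p=np.stack([(u-c['cx'])/f*d,(v-c['cy'])/f*d,d,np.ones_like(d)],-1)
    P=(p@T.T)[...,:3]; P[d==0]=np.nan; return P
E
python3 - <<'E'
from h import *
a=shot('scene','s1');b=shot('top','t1')
s=env.observe();print(s)
im=np.vstack([a['color'],b['color']])[:,:,::-1]
cv2.imwrite('pics/both.png',cv2.resize(np.hstack([a['color'],b['color']])[:,:,::-1],(800,300)))
E
```

```text
{'t': 0.1, 'qpos': array([-1.38109517e+00,  2.21168284e-01,  1.52753263e+00,  1.88336144e-06,
        1.39470027e+00, -1.26082774e-01]), 'qvel': array([-0.00042997, -0.00260055, -0.00425244, -0.00169714, -0.00028451,
       -0.00172983]), 'joint_efforts': array([ 3.69378822e-04, -4.95943773e+01, -3.88519478e+01,  7.01409252e-02,
        5.15884487e-02, -2.79569042e-05]), 'tcp_pos': array([ 193.99027858, -593.47854959,  197.51465756]), 'eef_rot': array([-3.10072908e+00, -4.93689063e-01,  8.73883569e-05]), 'contact_force': array([ 0.4798654 , -0.26453677,  0.02681769]), 'moment': array([-0.02455338, -0.01728496, -0.02965953]), 'grasp_force': 0.0, 'width': 87.13058439562286}
```

View pics/s1.png

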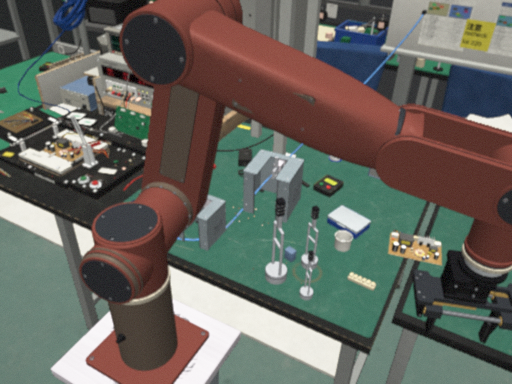

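View pics/t1.png

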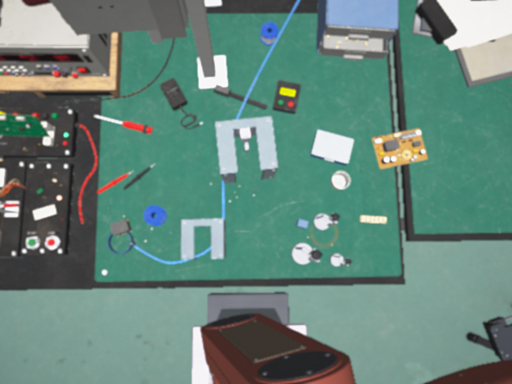

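The scene view shows three weights: discs at (276,275) large, (310,260) middle and (306,293) small. In the top view they are at (302,253), (322,221) and (337,261). There are two cabinets: top (246,147) is the larger and (203,240) the smaller. My choice is the middle weight, top (322,221), and the cabinet at (246,147). I'll check the sizes and take a close crop.

Run:
```python
from h import *
b=load('t1');a=load('s1');P=cloud(b);Q=cloud(a)
np.set_printoptions(precision=1,suppress=True)
for n,(u,v) in dict(L=(302,253),M=(322,221),S=(337,261)).items():
    p=P[v,u];print(n,p)
    for X in(P,Q):
        m=(np.hypot(X[...,0]-p[0],X[...,1]-p[1])<45)&(X[...,2]>3)&(X[...,2]<300);
        pts=X[m]; print(' n',len(pts),'zmax',pts[:,2].max())
        for z0 in (10,30,60,90,120,150,170,190,210,230):
            q=pts[(pts[:,2]>=z0)&(pts[:,2]<z0+20)]
            if len(q)>2: print('  ',z0,len(q),q.min(0)[:2],q.max(0)[:2],np.median(q,0))
m=(P[...,2]>140)&(P[...,2]<175);m[:100]=0;m[200:]=0;m[:,:200]=0;m[:,290:]=0
q=P[m];print('roof',len(q),np.median(q[:,2]),cv2.minAreaRect(q[:,:2].astype(np.float32)))
print(cv2.boxPoints(cv2.minAreaRect(q[:,:2].astype(np.float32))))
for v in range(112,180,6): print(v,[ (u,int(P[v,u,2])) for u in range(212,282,4)])
A=cv2.resize(b['color'][190:280,280:400],(600,450),interpolation=cv2.INTER_CUBIC)
cv2.imwrite('pics/c1.png',A[:,:,::-1])
A=cv2.resize(a['color'][190:310,240:390],(750,600),interpolation=cv2.INTER_CUBIC)
cv2.imwrite('pics/c2.png',A[:,:,::-1])
```

```text
L [ 352.  -151.5   35.1]
 n 525 zmax 270.5159307624049
   10 109 [ 321.1 -175.4] [ 380.1 -122.3] [ 346.6 -148.2   28.5]
   30 151 [ 324.1 -178. ] [ 379.9 -123.4] [ 349.2 -145.8   31.9]
   60 5 [ 333.6 -166.5] [ 368.9 -130. ] [ 363.4 -131.8   67.8]
   90 4 [ 334.1 -166.4] [ 368.7 -130.3] [ 364.8 -131.3   99.8]
   120 25 [ 332.6 -167.4] [ 368.6 -130.3] [ 353.  -146.3  127.3]
   150 5 [ 333.1 -166.9] [ 368.4 -129.9] [ 363.5 -130.8  156. ]
   170 32 [ 333.7 -172.5] [ 368.3 -130.2] [ 360.9 -139.8  179.2]
   210 4 [ 339.9 -148.5] [ 354.  -138.2] [ 345.9 -143.4  226.7]
   230 14 [ 337.8 -151.6] [ 363.2 -138.1] [ 353.  -144.2  235.3]
 n 946 zmax 268.3550070465095
   10 185 [ 318.4 -183.6] [ 374.7 -122.4] [ 334.2 -157.7   25.6]
   30 174 [ 320.4 -181.1] [ 377.5 -123.9] [ 349.1 -149.6   32.1]
   60 36 [ 332.3 -173.7] [ 367.5 -131.1] [ 349.1 -152.5   71.9]
   90 32 [ 329.6 -173.7] [ 368.9 -132.3] [ 361.3 -137.7  100.9]
   120 64 [ 331.6 -173.8] [ 368.8 -131.1] [ 349.3 -152.8  126.2]
   150 35 [ 331.5 -174. ] [ 367.3 -133.1] [ 338.3 -167.5  160.7]
   170 58 [ 330.1 -172.6] [ 368.2 -130.3] [ 346.
[... 2549 characters left out ...]
(228, 4), (232, 0), (236, 94), (240, 1), (244, 0), (248, 2), (252, 160), (256, 159), (260, 155), (264, 158), (268, 157), (272, 0), (276, 5), (280, 2)]
124 [(212, -3), (216, 157), (220, 161), (224, 161), (228, 160), (232, 157), (236, 159), (240, 158), (244, 161), (248, 154), (252, 157), (256, 156), (260, 156), (264, 154), (268, 158), (272, -1), (276, 0), (280, 2)]
130 [(212, 1), (216, 157), (220, 160), (224, 157), (228, 159), (232, 159), (236, 78), (240, 145), (244, 147), (248, 148), (252, 57), (256, 157), (260, 156), (264, 159), (268, 158), (272, 159), (276, -2), (280, 1)]Traceback (most recent call last):
  File "<stdin>", line 15, in <module>
ValueError: cannot convert float NaN to integer
```

Run:
```python
from h import *
b=load('t1');a=load('s1');P=cloud(b);Q=cloud(a)
np.set_printoptions(precision=1,suppress=True,linewidth=150)
c=np.array([634.3,5.3]);th=np.radians(5.69);R=np.array([[np.cos(th),np.sin(th)],[-np.sin(th),np.cos(th)]])
for n,X in(('top',P),('scene',Q)):
    L=(X[...,:2]-c)@R.T; z=X[...,2]
    m=(abs(L[...,0])<68)&(abs(L[...,1])<27)&(z>8)&(z<175)
    o=np.c_[L[m],z[m]]; o=o[np.argsort(-o[:,2])]; print(n,len(o)); print(o[:110:2] if n=='top' else o[:60:2])
pts=np.vstack([X[(np.hypot(X[...,0]-440,X[...,1]+212)<30)&(X[...,2]>45)&(X[...,2]<150)] for X in(P,Q)])[:,:2]
print('bail',cv2.fitLine(pts.astype(np.float32),cv2.DIST_HUBER,0,.01,.01).ravel(),cv2.minAreaRect(pts.astype(np.float32)))
A=cv2.resize(b['color'][190:280,280:400],(400,300),interpolation=cv2.INTER_CUBIC)
B=cv2.resize(b['color'][105:195,190:310],(400,300),interpolation=cv2.INTER_CUBIC)
C=cv2.resize(a['color'][190:310,240:360],(400,300),interpolation=cv2.INTER_CUBIC)
D=cv2.resize(a['color'][140:230,220:340],(400,300),interpolation=cv2.INTER_CUBIC)
cv2.imwrite('pics/c1.png',np.vstack([np.hstack([A,B]),np.hstack([C,D])])[:,:,::-1])
```

```text
top 386
[[ 11.7   0.3 172.2]
 [ 16.1   5.1 167.9]
 [ 12.5  -5.  167.1]
 [ 45.6  17.6 163.7]
 [ 48.7  20.  163.2]
 [ 51.2  17.1 162.8]
 [ 50.5 -17.1 162.3]
 [ 62.8  -5.2 162.1]
 [ 47.1 -24.6 162. ]
 [ 49.6  25.1 161.9]
 [ 67.4 -13.7 161.9]
 [ 59.7 -10.2 161.6]
 [ 56.7 -12.5 161.5]
 [ 64.1   5.2 161.5]
 [ 63.3  -2.6 161.4]
 [ 54.7  -7.  161.3]
 [ 46.9  -3.5 161. ]
 [ 67.5  10.1 160.9]
 [ 67.8  12.7 160.7]
 [ 66.   20.8 160.6]
 [ 47.8 -22.1 160.6]
 [ 46.3 -11.4 160.4]
 [ 54.1 -14.9 160.4]
 [ 63.   -7.9 160.4]
 [ 58.7   3.1 160.3]
 [ 57.7  -7.3 160.1]
 [ 53.7 -20.1 159.9]
 [ 61.1  24.  159.8]
 [ 62.7 -13.2 159.8]
 [ 49.5  17.3 159.6]
 [ 66.8  -0.4 159.6]
 [ 61.9   5.4 159.6]
 [ 55.5  -4.4 159.6]
 [ 59.  -23.3 159.5]
 [ 52.8  -4.2 159.5]
 [ 61.5   0.2 159.4]
 [ 55.2  19.3 159.4]
 [ 58.8   0.5 159.4]
 [ 52.   14.4 159.4]
 [ 55.   -9.7 159.3]
 [ 47.7  25.4 159.3]
 [ 54.8  14.1 159.2]
 [ 61.8   2.8 159.1]
 [ 60.   10.9 159. ]
 [ 57.3  11.2 159. ]
 [ 58.4  -4.8 158.9]
 [ 57.8  16.4 158.9]
 [ 64.4  26.3 158.8]
 [ 46.5 -14.  158.8]
 [ 49.3 -14.4 158.6]
 [ 57.1   8.6 158.5]
 [ 48.8   6.8 158.5]
 [ 66.4  18.2 158.5]
 [ 52.6  -9.4 158.4]
 [ 53.1  22.2 158.4]]
scene 263
[[ 15.9   2.5 174.8]
 [ 14.8  -4.7 173.7]
 [ 10.5  -6.3 172.8]
 [ 17.6   3.  170.1]
 [ 11.2  -6.3 168.7]
 [ 13.1   1.  165.8]
 [ 10.1  -3.5 164.9]
 [ 13.9  -5.5 163.3]
 [ 55.5   7.  162.9]
 [ 48.   -2.8 162. ]
 [ 50.5  -5.3 161.3]
 [ 65.3  -6.7 161. ]
 [ 48.3 -13.  160.8]
 [ 58.2  11.3 160.2]
 [ 51.4  26.  160.2]
 [  7.8  -8.  160. ]
 [ 51.6  12.2 159.9]
 [ 45.8  -3.7 159.8]
 [ 62.6 -24.8 159.6]
 [ 66.9  25.1 159.5]
 [ 55.6  20.7 159.3]
 [ 49.2 -23.  159.1]
 [ 63.8 -10.8 159.1]
 [ 54.  -17.8 158.8]
 [ 54.7   9.9 158.8]
 [ 57.5   4.1 158.8]
 [ 16.8  -8.  158.6]
 [ 51.1  18.9 158.4]
 [ 67.1  14.6 158.3]
 [ 49.2 -19.6 158.3]]
bail [   0.5    0.8  439.4 -211.9] ((440.62786865234375, -212.68191528320312), (43.99372100830078, 9.674259185791016), 55.338138580322266)
```

View pics/c1.png

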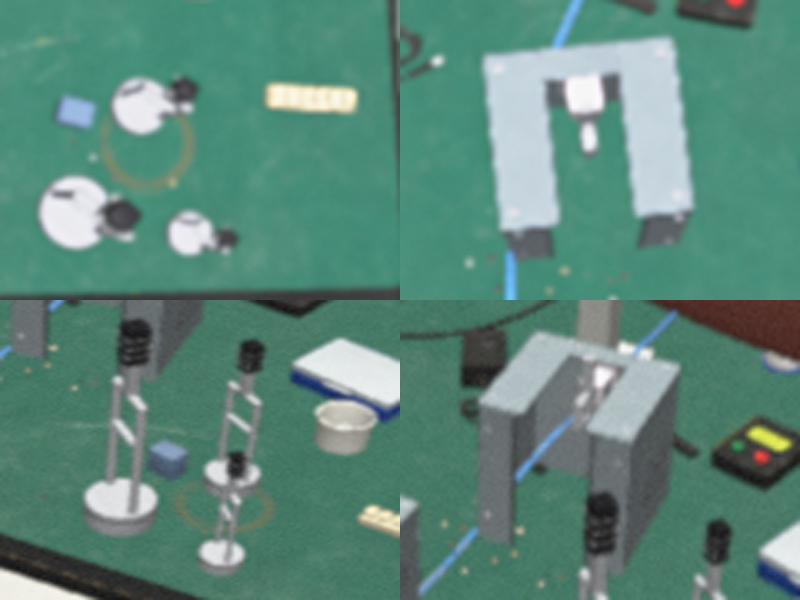

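Top left shows the three weights (M disc at crop (140,105), handle at (183,90)). Top right is the large cabinet, with the white load cell at (585,95) and the hook's prong/gate at (590,137). The bottom crops confirm that M is middle-sized. Next I check heights around the cabinet and the camera mount.

Run:
```python
from h import *
b=load('t1');a=load('s1');P=cloud(b);Q=cloud(a)
np.set_printoptions(precision=1,suppress=True,linewidth=150)
c=np.array([634.3,5.3]);th=np.radians(5.69);R=np.array([[np.cos(th),np.sin(th)],[-np.sin(th),np.cos(th)]])
for n,X in(('top',P),('scene',Q)):
    L=(X[...,:2]-c)@R.T; z=X[...,2]
    m=(L[...,0]<43)&(L[...,0]>-68)&(abs(L[...,1])<26)&(z>20)&(z<400)
    o=np.c_[L[m],z[m]]; o=o[np.argsort(-o[:,2])]; print(n,len(o)); print(o if len(o)<90 else o[::2])
    m=(abs(L[...,0])<200)&(abs(L[...,1])<200)&(z>172)&(z<500)
    print('high',m.sum(), L[m].min(0),L[m].max(0)) if m.any() else 0
w=eyes.camera('wrist');print(w['mount'],w['fovy'])
```

```text
top 146
[[ 14.1  -5.1 180.7]
 [ 16.9  -5.4 180. ]
 [ 15.2   2.5 179.5]
 [ 12.7   2.8 179. ]
 [ 12.4  -2.3 178.4]
 [ 12.7   0.2 178.2]
 [ 10.6   3.  177.2]
 [ 16.3   5.  176.7]
 [ 12.4  -2.4 168.7]
 [ 10.5   3.  167.8]
 [ 11.1   0.4 164.4]
 [ 11.9  -5.  159.4]
 [ 12.    2.9 152.3]
 [ 11.7  -2.4 151.4]
 [ 28.9   3.7 150.6]
 [ 34.4   3.1 150.2]
 [ 11.9  -5.1 149.6]
 [ 38.7 -10.6 149.4]
 [ 40.2   2.5 149. ]
 [ 39.2  -8.  148.7]
 [ 27.3   9.2 148.5]
 [ 28.2  -9.5 148.2]
 [ 41.3  10.4 148. ]
 [ 34.3  -4.8 147.8]
 [ 28.6  -6.9 147.7]
 [ 28.9  -4.3 147.6]
 [ 29.5   1.  147.5]
 [ 32.3   0.7 147.3]
 [ 40.2  -2.8 147.2]
 [ 37.8   0.1 147.1]
 [ 29.4  -1.7 146.9]
 [ 36.8 -10.5 146.7]
 [ 34.1 -10.2 146.5]
 [ 41.5   7.7 146.4]
 [ 33.4   8.6 146.4]
 [ 25.    6.8 146.1]
 [ 36.2   8.3 145.8]
 [ 32.2  -4.6 145.4]
 [ 25.5   9.4 145.3]
 [ 37.5  -7.9 145.2]
 [ 36.2   5.6 145.1]
 [ 36.7  10.9 145.1]
 [ -0.1  -1.1 144.8]
 [ -7.8   2.4 144.5]
 [ 26.3 -12.  144.2]
 [ 11.2   0.3 144.1]
 [ 42.    5.  143.9]
 [  5.7  -1.8 143.3]
 [ 23.1   7.  143. ]
 [ 17.5   5.  142.7]
 [  5.7  -4.4 142.2]
 [ -7.8  -3.  142. ]

[... 1496 characters left out ...]
 [  1.5  -5.  133. ]
 [ -9.8  -6.1 132.6]
 [ -3.6  -3.7 131.9]
 [ 24.8  -9.8 131.9]
 [ -4.7  -0.7 131.7]
 [ 25.4  -6.2 130.5]
 [ -2.2   3.5 129.1]
 [ 16.3  -6.4 128.4]
 [ 15.1  -3.4 128.2]
 [ 20.9 -11.5 127. ]
 [ 25.8  -6.2 126.5]
 [ -8.9   0.8 126.3]
 [ 15.   -7.  125.5]
 [ 14.1  -3.9 125.2]
 [ 23.3  -7.3 124.4]
 [ 12.1  -4.8 122.8]
 [ -6.7   1.4 121. ]
 [ 12.3  -8.3 119.8]
 [ 13.8  -4.4 117.8]
 [ -3.2  -4.2 116.6]
 [ -8.   -6.1 116.3]
 [  5.4  -4.3 115.2]
 [ -8.7   0.4 114.8]
 [ -0.2   3.6 112.5]
 [ 12.6  -5.2 111.1]]
high 12 [10.5 -7.9] [19.7  2.5]
[[  -0.    -1.    -0.3   82.6]
 [   1.    -0.     0.    -0.3]
 [  -0.    -0.3    1.  -185.2]
 [   0.     0.     0.     1. ]] 68.71114115797356
```

>>> drive_tool --motion '[{"tx": 20,"ty": -16,"tz": -40,"grip": -1},{"tx": 36,"ty": -29,"tz": -20},{"tx": 36,"ty": -29,"tz": -20},{"tx": 38,"ty": -30,"tz": -12},{"tx": 38,"ty": -31}]'

```text
invalid input at $.motion[0]: expected keys tx, ty, tz, turn, grip
```

>>> drive_tool --motion '[{"tx": 38,"ty": -31},{"tx": 38,"ty": -31},{"tx": 38,"ty": -31},{"tx": 38,"ty": -31},{"tx": 34,"ty": -28}]'

```text
invalid input at $.motion[0]: expected keys tx, ty, tz, turn, grip
```

>>> drive_tool --motion '[{"turn": 0.149},{"turn": 0.149},{"turn": 0.149},{"turn": 0.149},{"turn": 0.149}]'

```text
invalid input at $.motion[0]: expected keys tx, ty, tz, turn, grip
```

>>> drive_tool --motion '[{"turn": 0.149},{"tx": 0}]'

```text
invalid input at $.motion[0]: expected keys tx, ty, tz, turn, grip
```

```bash
cat >> h.py <<'E'
from scipy.spatial.transform import Rotation as Ro
def tool():
    s=env.observe();T=np.eye(4);T[:3,:3]=Ro.from_rotvec(s['eef_rot']).as_matrix();T[:3,3]=s['tcp_pos'];return T
def yaw(T): return np.degrees(np.arctan2(T[1,0],T[0,0]))
def go(x,y,T):
    d=T[:3,:3].T@np.array([x-T[0,3],y-T[1,3],0]);return d[:2]
E
python3 - <<'E'
from h import *
np.set_printoptions(precision=1,suppress=True)
T=tool();w=shot('wrist','w1');W=T@w['mount'];P=cloud(w,W)
print(T[:3,3],yaw(T),env.observe()['contact_force'])
z=P[...,2];r=np.hypot(P[...,0]-440,P[...,1]+212)
for lo,hi in((195,220),(172,195),(140,165),(60,130),(15,35)):
    q=P[(r<40)&(z>lo)&(z<hi)]
    if len(q)>5: print(lo,len(q),q.min(0),q.max(0),np.median(q,0),cv2.minAreaRect(q[:,:2].astype(np.float32)))
q=P[(r<40)&(z>45)&(z<152)][:,:2].astype(np.float32);print(cv2.fitLine(q,cv2.DIST_HUBER,0,.01,.01).ravel())
E
```

```text
[ 194.  -593.6  197.7] 18.09330777701531 [ 0.1 -0.1  0.5]Traceback (most recent call last):
  File "<stdin>", line 9, in <module>
cv2.error: OpenCV(4.12.0) /io/opencv/modules/imgproc/src/linefit.cpp:50: error: (-215:Assertion failed) count > 0 in function 'fitLine2D_wods'
```

View pics/w1.png

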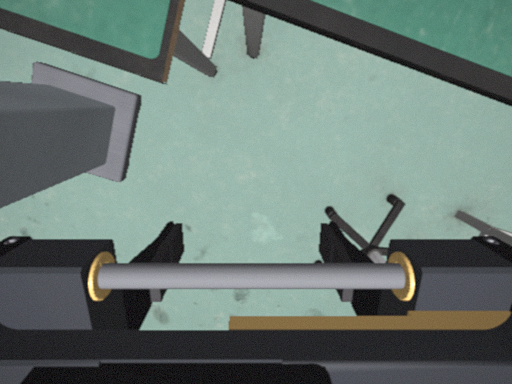

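The moves were refused because every row needs all five keys. The picture shows only the floor and the fingers at (170,245) and (335,245). I'll resend with full rows.

>>> drive_tool --motion '[{"tx": 20,"ty": -16,"tz": -40,"turn": 0,"grip": -1},{"tx": 36,"ty": -29,"tz": -20,"turn": 0,"grip": -1},{"tx": 36,"ty": -29,"tz": -20,"turn": 0,"grip": -1},{"tx": 38,"ty": -30,"tz": -12,"turn": 0,"grip": -1},{"tx": 38,"ty": -31,"tz": 0,"turn": 0,"grip": -1}]'

```text
t: 0.7
tcp_pos: [312.6, -413.6, 292.7]
eef_rot: [3.099, 0.492, 0.002]
contact_force: [0.3, 0.1, 0.7]
width: 86.9
grasp_force: 0.0
```

>>> drive_tool --motion '[{"tx": 38,"ty": -31,"tz": 0,"turn": 0,"grip": -1},{"tx": 38,"ty": -31,"tz": 0,"turn": 0,"grip": -1},{"tx": 38,"ty": -31,"tz": 0,"turn": 0,"grip": -1},{"tx": 38,"ty": -31,"tz": 0,"turn": 0,"grip": -1},{"tx": 34,"ty": -28,"tz": 0,"turn": 0,"grip": -1}]'

```text
t: 1.2
tcp_pos: [441.9, -209.7, 290.3]
eef_rot: [3.102, 0.495, 0.001]
contact_force: [0.9, -0.8, 0.1]
width: 87.2
grasp_force: 0.0
```

>>> drive_tool --motion '[{"tx": 0,"ty": 0,"tz": 0,"turn": 0.149,"grip": -1},{"tx": 0,"ty": 0,"tz": 0,"turn": 0.149,"grip": -1},{"tx": 0,"ty": 0,"tz": 0,"turn": 0.149,"grip": -1},{"tx": 0,"ty": 0,"tz": 0,"turn": 0.149,"grip": -1},{"tx": 0,"ty": 0,"tz": 0,"turn": 0.149,"grip": -1}]'

```text
t: 1.7
tcp_pos: [441.0, -211.7, 290.1]
eef_rot: [-3.067, 0.678, 0.001]
contact_force: [-0.3, -0.7, -0.6]
width: 87.0
grasp_force: 0.0
```

>>> drive_tool --motion '[{"tx": 0,"ty": 0,"tz": 0,"turn": 0.149,"grip": -1},{"tx": 0,"ty": 0,"tz": 0,"turn": 0,"grip": -1}]'

```text
t: 1.9
tcp_pos: [441.0, -211.8, 290.1]
eef_rot: [-3.011, 0.898, 0.0]
contact_force: [-0.0, -0.5, -0.9]
width: 87.2
grasp_force: 0.0
```

Run:
```python
from h import *
np.set_printoptions(precision=1,suppress=True)
T=tool();w=shot('wrist','w2');W=T@w['mount'];P=cloud(w,W)
print(T[:3,3],yaw(T),env.observe()['contact_force'])
z=P[...,2];r=np.hypot(P[...,0]-440,P[...,1]+212)
for lo,hi in((195,220),(172,195),(140,165),(60,130),(15,35)):
    q=P[(r<40)&(z>lo)&(z<hi)]
    if len(q)>5: print(lo,len(q),q.min(0),q.max(0),np.median(q,0),cv2.minAreaRect(q[:,:2].astype(np.float32)))
q=P[(r<40)&(z>45)&(z<152)][:,:2].astype(np.float32);print(cv2.fitLine(q,cv2.DIST_HUBER,0,.01,.01).ravel())
```

```text
[ 441.  -211.8  290.1] -33.20345512713182 [ 0.6 -0.4  0.5]
195 263 [ 429.  -222.9  195.2] [ 450.3 -203.5  206.8] [ 441.2 -213.5  204.4] ((439.8769836425781, -213.0570831298828), (15.54206371307373, 15.944722175598145), 57.000885009765625)
172 73 [ 439.7 -223.3  173.3] [ 450.6 -209.7  194.7] [ 446.4 -216.8  184.2] ((445.7325439453125, -216.70013427734375), (15.972214698791504, 2.8884310722351074), 52.64594268798828)
140 33 [ 431.3 -226.1  140.1] [ 450.5 -199.   156. ] [ 443.  -214.7  148.7] ((442.1076354980469, -213.34518432617188), (33.10006332397461, 4.11009407043457), 56.696014404296875)
60 183 [ 429.5 -231.1   62.5] [ 452.1 -195.9  129.3] [ 439.2 -213.9   96.5] ((439.93798828125, -212.9587860107422), (41.3810920715332, 5.692770481109619), 57.789100646972656)
15 490 [ 418.2 -235.8   15.9] [ 462.4 -192.8   34.8] [ 443.3 -215.2   23. ] ((440.77435302734375, -213.96719360351562), (43.094303131103516, 42.41505813598633), 8.633319854736328)
[   0.5    0.8  440.9 -214.3]
```

View pics/w2.png

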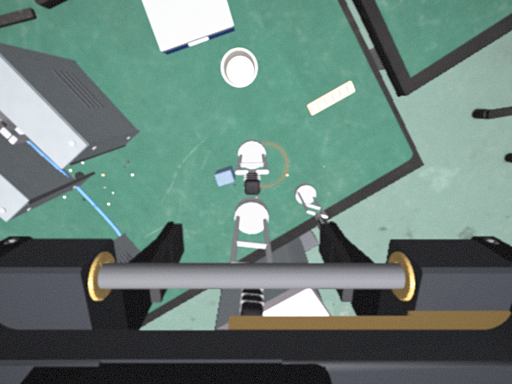

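Image up is tool +x. The M handle is at (252,182), under the TCP, and the large weight is at (252,215–300), clear of the fingers. Refined handle centre: (440.1, -213.1), with the yaw already aligned. I'll descend and grip.

>>> drive_tool --motion '[{"tx": 0,"ty": 1.5,"tz": 30,"turn": 0,"grip": -1},{"tx": 0,"ty": 0,"tz": 35,"turn": 0,"grip": -1},{"tx": 0,"ty": 0,"tz": 30,"turn": 0,"grip": -1},{"tx": 0,"ty": 0,"tz": 18,"turn": 0,"grip": -1},{"tx": 0,"ty": 0,"tz": 8,"turn": 0,"grip": -1}]'

```text
t: 2.45
tcp_pos: [439.0, -212.3, 166.9]
eef_rot: [-3.012, 0.89, 0.006]
contact_force: [0.5, 0.7, 0.2]
width: 87.2
grasp_force: 0.0
```

>>> drive_tool --grip_force 55 --motion '[{"tx": 0,"ty": 0,"tz": 0,"turn": 0,"grip": 0.3},{"tx": 0,"ty": 0,"tz": 0,"turn": 0,"grip": 0.6},{"tx": 0,"ty": 0,"tz": 0,"turn": 0,"grip": 1},{"tx": 0,"ty": 0,"tz": 0,"turn": 0,"grip": 1},{"tx": 0,"ty": 0,"tz": 0,"turn": 0,"grip": 1}]'

```text
t: 2.95
tcp_pos: [440.7, -213.4, 170.1]
eef_rot: [3.011, -0.895, 0.002]
contact_force: [-1.1, 0.1, -0.3]
width: 54.9
grasp_force: 0.0
```

>>> drive_tool --motion '[{"tx": 0,"ty": 0,"tz": 0,"turn": 0,"grip": 1},{"tx": 0,"ty": 0,"tz": 0,"turn": 0,"grip": 1},{"tx": 0,"ty": 0,"tz": 0,"turn": 0,"grip": 1},{"tx": 0,"ty": 0,"tz": 0,"turn": 0,"grip": 1},{"tx": 0,"ty": 0,"tz": 0,"turn": 0,"grip": 1}]'

```text
t: 3.45
tcp_pos: [440.3, -213.1, 169.2]
eef_rot: [-3.011, 0.896, 0.0]
contact_force: [0.6, 0.2, -1.3]
width: 15.1
grasp_force: 55.0
```

>>> drive_tool --motion '[{"tx": 0,"ty": 0,"tz": 0,"turn": 0,"grip": 1},{"tx": 0,"ty": 0,"tz": 0,"turn": 0,"grip": 1},{"tx": 0,"ty": 0,"tz": 0,"turn": 0,"grip": 1}]'

```text
t: 3.75
tcp_pos: [440.3, -213.1, 169.2]
eef_rot: [-3.011, 0.896, 0.0]
contact_force: [0.4, -0.2, 0.8]
width: 15.3
grasp_force: 55.0
```

Gripped: width 15 mm, 55 N. I'll lift, and check the height of the blue cord near the cabinet.

>>> drive_tool --motion '[{"tx": 0,"ty": 0,"tz": -5,"turn": 0,"grip": 1},{"tx": 0,"ty": 0,"tz": -18,"turn": 0,"grip": 1},{"tx": 0,"ty": 0,"tz": -25,"turn": 0,"grip": 1},{"tx": 0,"ty": 0,"tz": -14,"turn": 0,"grip": 1},{"tx": 0,"ty": 0,"tz": 0,"turn": 0,"grip": 1}]'

```text
t: 4.25
tcp_pos: [441.5, -214.0, 233.7]
eef_rot: [3.01, -0.895, 0.007]
contact_force: [0.7, -0.4, -1.9]
width: 14.9
grasp_force: 55.0
```

Run:
```python
from h import *
np.set_printoptions(precision=0,suppress=True)
for f in('t1','s1'):
    c=load(f);P=cloud(c);I=c['color'].astype(int)
    m=(I[...,2]>190)&(I[...,2]-I[...,0]>80)&(P[...,0]>300)&(P[...,0]<1000)&(abs(P[...,1])<300)
    q=P[m];q=q[np.argsort(q[:,0])];print(f,len(q));print(q[::max(1,len(q)//14)])
s=env.observe();print(s['tcp_pos'],s['contact_force'],s['width'])
```

```text
t1 966
[[328. 204.   1.]
 [336. 174.  10.]
 [352. 140.   9.]
 [440. 266.  43.]
 [451. 255.  42.]
 [460. 259.  40.]
 [470.  75.   6.]
 [479.  69.  -0.]
 [490.  75.   7.]
 [554.  72.  13.]
 [780.   0. 139.]
 [831. -34. 185.]
 [878. -71. 233.]
 [922. -98. 274.]]
s1 50
[[ 340.  165.   10.]
 [ 350.  147.    7.]
 [ 353.  138.    8.]
 [ 357.  134.    7.]
 [ 361.  126.    7.]
 [ 366.  115.    9.]
 [ 536.   73.   11.]
 [ 552.   71.   14.]
 [ 638.   67.   30.]
 [ 651.   63.   39.]
 [ 658.   56.   50.]
 [ 663.   63.   45.]
 [ 674.   53.   58.]
 [ 683.   50.   58.]
 [ 696.   61.   50.]
 [ 774.    5.  130.]
 [ 988. -152.  350.]]
[ 441. -214.  234.] [ 1. -0. -2.] 14.876673387858416
```

>>> drive_tool --motion '[{"tx": -3,"ty": -12,"tz": 0,"turn": 0,"grip": 1},{"tx": -7,"ty": -23,"tz": 0,"turn": 0,"grip": 1},{"tx": -8,"ty": -27,"tz": 0,"turn": 0,"grip": 1},{"tx": -8,"ty": -27,"tz": 0,"turn": 0,"grip": 1},{"tx": -8,"ty": -27,"tz": 0,"turn": 0,"grip": 1}]'

```text
t: 4.75
tcp_pos: [474.5, -95.2, 229.4]
eef_rot: [-3.011, 0.896, 0.005]
contact_force: [0.2, -1.2, -1.3]
width: 15.2
grasp_force: 55.0
```

>>> drive_tool --motion '[{"tx": -8,"ty": -27,"tz": 0,"turn": 0,"grip": 1},{"tx": -8,"ty": -27,"tz": 0,"turn": 0,"grip": 1},{"tx": -7,"ty": -22,"tz": 0,"turn": 0,"grip": 1},{"tx": -4,"ty": -12,"tz": 0,"turn": 0,"grip": 1},{"tx": 0,"ty": 0,"tz": 0,"turn": -0.076,"grip": 1}]'

```text
t: 5.25
tcp_pos: [500.1, -6.7, 229.8]
eef_rot: [-3.044, 0.775, 0.004]
contact_force: [-1.2, -1.1, -2.6]
width: 15.6
grasp_force: 55.0
```

>>> drive_tool --motion '[{"tx": 0,"ty": 0,"tz": 0,"turn": -0.14,"grip": 1},{"tx": 0,"ty": 0,"tz": 0,"turn": -0.14,"grip": 1},{"tx": 0,"ty": 0,"tz": 0,"turn": -0.14,"grip": 1},{"tx": 0,"ty": 0,"tz": 0,"turn": -0.12,"grip": 1},{"tx": 0,"ty": 0,"tz": 0,"turn": -0.06,"grip": 1}]'

```text
t: 5.75
tcp_pos: [499.9, -8.8, 230.0]
eef_rot: [-3.137, -0.16, 0.003]
contact_force: [0.1, -0.2, -3.0]
width: 15.3
grasp_force: 55.0
```

```bash
cat >> h.py <<'E'
C=np.array([634.3,5.3]);TH=np.radians(5.69);RC=np.array([[np.cos(TH),np.sin(TH)],[-np.sin(TH),np.cos(TH)]])
def loc(P): return np.concatenate([(P[...,:2]-C)@RC.T,P[...,2:]],-1)
E
python3 - <<'E'
from h import *
np.set_printoptions(precision=1,suppress=True,linewidth=150)
T=tool();print(T[:3,3],yaw(T),loc(T[:3,3]),env.observe()['contact_force'])
w=shot('wrist','w3');L=loc(cloud(w,T@w['mount']))
# refine cabinet in the wrist picture
for n,c in(('w',L),):
    z=c[...,2];m=(z>150)&(z<168)&(abs(c[...,0])<85)&(abs(c[...,1])<85)
    q=c[m];print('roof',len(q));r=cv2.minAreaRect(q[:,:2].astype(np.float32));print(r,np.median(q[:,2]))
    m=(z>165)&(z<200)&(c[...,0]>-15)&(c[...,0]<45)&(abs(c[...,1])<20);q=c[m];print('shank',len(q),q.min(0) if len(q) else 0,q.max(0) if len(q) else 0)
# weight held, scene/top view
for n in('scene','top'):
    c=shot(n,n+'2');P=cloud(c);d=P-T[:3,3]
    for lo,hi in((-175,-140),(-140,-25)):
        m=(np.hypot(d[...,0],d[...,1])<45)&(d[...,2]>lo)&(d[...,2]<hi);q=loc(P[m])
        if len(q)>5: print(n,lo,len(q),q.min(0),q.max(0),cv2.minAreaRect(q[:,:2].astype(np.float32)))
E
```

```text
[499.9  -8.8 230. ] 5.835235606473765 [-135.1   -0.7  230. ] [ 0.1 -0.2 -3. ]
roof 13079
((-23.71700668334961, -0.6505813598632812), (95.88200378417969, 150.37570190429688), 0.08145278692245483) 157.993780085921
shank 244 [ 10.8  -7.7 165.1] [ 18.1   3.7 180.4]
scene -175 191 [-161.8  -24.1   59.2] [-112.4   21.8   89.5] ((-137.54327392578125, 0.22827529907226562), (47.304073333740234, 43.9145622253418), 53.646663665771484)
scene -140 171 [-141.1  -22.2   90.3] [-129.6   21.8  203.4] ((-134.84776306152344, -0.24435997009277344), (11.491419792175293, 43.8449821472168), 1.6692622900009155)
top -175 86 [-158.5  -22.3   64.4] [-138.3   20.    89.4] ((-148.6998748779297, -1.7264289855957031), (18.85047149658203, 42.7294921875), 5.5927348136901855)
```

View pics/w3.png

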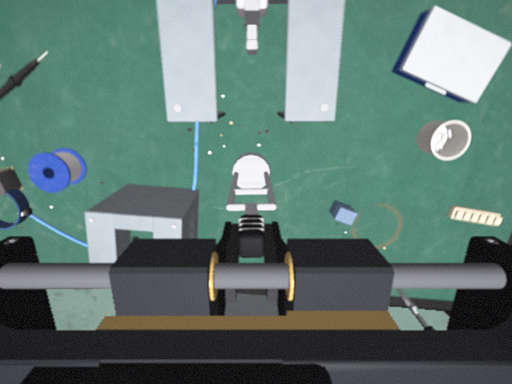

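The view shows the weight hanging straight (disc (252,172), legs on both sides). The doorway is ahead, at rows 110–120 between columns 216 and 287, and the hook is in line at (252,30). Now I measure the hook from this cloud.

Run:
```python
from h import *
np.set_printoptions(precision=1,suppress=True,linewidth=150)
w=load('w3');T=tool();L=loc(cloud(w,T@w['mount']))
x,y,z=L[...,0],L[...,1],L[...,2]
m=(x>-20)&(x<30)&(abs(y+1)<12)&(z>100)&(z<200);q=L[m]
for lo in range(-14,24,2):
    s=q[(q[:,0]>=lo)&(q[:,0]<lo+2)]
    if len(s)>3: print(lo,len(s),'y',np.percentile(s[:,1],[3,97]),'z',np.percentile(s[:,2],[5,25,50,75,95]))
s=q[(q[:,2]>150)];print('shank x',np.percentile(s[:,0],[5,50]),'y',np.percentile(s[:,1],[2,98]),'z',np.percentile(s[:,2],98))
```

```text
-10 58 y [-6.8  1.7] z [112.5 119.2 129.2 136.  139.4]
-8 32 y [-7.3  1.7] z [130.8 139.2 140.1 140.4 141.2]
-6 26 y [-7.2  1.7] z [138.9 139.6 140.  140.5 141.1]
-4 25 y [-7.2  1.7] z [139.3 139.7 140.5 140.8 141.5]
-2 15 y [-6.3  0.8] z [138.6 139.1 139.6 139.8 140.1]
0 26 y [-6.3  0.8] z [139.7 140.1 140.5 140.9 141.1]
2 33 y [-7.7  1.9] z [115.5 116.6 139.6 140.5 141.4]
4 29 y [-7.7  1.9] z [116.1 139.4 139.8 140.2 141. ]
6 27 y [-7.7  1.9] z [114.6 138.9 139.9 140.4 141.4]
8 28 y [-7.7  1.8] z [115.3 139.4 139.9 140.4 140.6]
10 254 y [-8.3  2.8] z [124.8 142.  156.9 168.7 177.1]
12 76 y [-9.4  3.3] z [140.2 159.3 177.9 178.5 179.4]
14 54 y [-8.9  4.1] z [141.8 177.5 178.3 178.8 179.6]
16 53 y [-8.4  2.6] z [176.8 177.6 178.2 178.8 179.5]
20 71 y [-12.8   7.7] z [123.4 129.3 135.  140.5 144.7]
22 56 y [-12.7   9.7] z [123.8 142.7 145.1 146.  147. ]
shank x [11.3 12. ] y [-8.4  2.7] z 179.6138510298067
```

>>> drive_tool --motion '[{"tx": 8,"ty": 0.4,"tz": 0,"turn": 0,"grip": 1},{"tx": 16,"ty": 0.4,"tz": 0,"turn": 0,"grip": 1},{"tx": 18,"ty": 0,"tz": 0,"turn": 0,"grip": 1},{"tx": 18,"ty": 0,"tz": 0,"turn": 0,"grip": 1},{"tx": 18,"ty": 0,"tz": 0,"turn": 0,"grip": 1}]'

```text
t: 6.4
tcp_pos: [579.5, -2.1, 230.8]
eef_rot: [-3.138, -0.151, 0.0]
contact_force: [-0.2, 0.5, -2.2]
width: 15.5
grasp_force: 55.0
```

>>> drive_tool --motion '[{"tx": 18,"ty": 0,"tz": 0,"turn": 0,"grip": 1},{"tx": 16,"ty": 0,"tz": 0,"turn": 0,"grip": 1},{"tx": 12,"ty": 0,"tz": 0,"turn": 0,"grip": 1},{"tx": 8,"ty": 0,"tz": 0,"turn": 0,"grip": 1},{"tx": 4,"ty": 0,"tz": 0,"turn": 0,"grip": 1}]'

```text
t: 6.9
tcp_pos: [636.7, 3.6, 230.6]
eef_rot: [-3.138, -0.153, 0.001]
contact_force: [0.3, -0.2, -2.4]
width: 15.0
grasp_force: 55.0
```

>>> drive_tool --motion '[{"tx": 0,"ty": 0,"tz": 0,"turn": 0,"grip": 1},{"tx": 0,"ty": 0,"tz": 0,"turn": 0,"grip": 1},{"tx": 0,"ty": 0,"tz": 0,"turn": 0,"grip": 1}]'

```text
t: 7.2
tcp_pos: [635.7, 3.4, 231.4]
eef_rot: [3.138, 0.153, -0.0]
contact_force: [-0.2, 0.0, -2.3]
width: 15.3
grasp_force: 55.0
```

Run:
```python
from h import *
np.set_printoptions(precision=2,suppress=True,linewidth=150)
T=tool();print(loc(T[:3,3]),yaw(T))
F=[]
for i in range(3):
    s=env.observe();F.append(np.r_[s['contact_force'],s['moment']])
print(np.array(F))
w=shot('wrist','w4');L=loc(cloud(w,T@w['mount']))
x,y,z=L[...,0],L[...,1],L[...,2]
m=(abs(x)<40)&(abs(y)<30)&(z>120)&(z<205);q=L[m];print(len(q))
for lo in range(120,204,6):
    s=q[(q[:,2]>=lo)&(q[:,2]<lo+6)]
    if len(s)>3: print(lo,len(s),'x',np.percentile(s[:,0],[3,50,97]),'y',np.percentile(s[:,1],[3,97]))
```

```text
[  1.25  -1.99 231.35] 5.589729698941548
[[-0.24  0.01 -2.29  0.01  0.02  0.04]
 [-0.24  0.01 -2.29  0.01  0.02  0.04]
 [-0.24  0.01 -2.29  0.01  0.02  0.04]]
1633
120 17 x [1.16 3.05 3.5 ] y [-21.84  17.12]
126 17 x [0.79 2.75 3.4 ] y [-21.56  17.93]
132 38 x [-2.01  3.03 39.02] y [-19.62  17.06]
138 92 x [ 1.41 19.43 38.4 ] y [-21.2   16.76]
144 482 x [ 3.56 30.9  39.73] y [-14.13   9.96]
150 58 x [-22.07   3.79  20.68] y [-21.31  29.57]
156 304 x [-28.52   1.61  31.11] y [-18.19  29.92]
162 47 x [ 1.13 18.97 19.53] y [-21.26  16.97]
168 46 x [ 1.13  3.5  19.65] y [-21.68  18.09]
174 152 x [ 1.98 15.08 19.57] y [-19.77  16.32]
180 29 x [1.38 2.94 3.65] y [-21.93  17.89]
186 33 x [1.29 2.84 3.78] y [-22.22  17.82]
192 31 x [2.02 3.2  3.73] y [-21.95  17.57]
198 284 x [-1.78  1.76  4.52] y [-21.4   17.11]
```

>>> drive_tool --motion '[{"tx": 2,"ty": 0,"tz": 0,"turn": 0,"grip": 1},{"tx": 2,"ty": 0,"tz": 0,"turn": 0,"grip": 1},{"tx": 0,"ty": 0,"tz": 0,"turn": 0,"grip": 1},{"tx": 0,"ty": 0,"tz": 0,"turn": 0,"grip": 1}]'

```text
t: 7.65
tcp_pos: [640.1, 3.9, 231.3]
eef_rot: [3.138, 0.154, -0.0]
contact_force: [0.1, 0.3, -2.6]
width: 15.3
grasp_force: 55.0
```

>>> drive_tool --motion '[{"tx": 0.5,"ty": 0,"tz": 0,"turn": 0,"grip": 1},{"tx": 0,"ty": 0,"tz": 0,"turn": 0,"grip": 1},{"tx": 0,"ty": 0,"tz": 0,"turn": 0,"grip": 1}]'

```text
t: 7.95
tcp_pos: [640.6, 3.9, 231.2]
eef_rot: [-3.138, -0.154, 0.0]
contact_force: [0.6, -0.8, -1.8]
width: 15.4
grasp_force: 55.0
```

```bash
cat > o.py <<'E'
from h import *
np.set_printoptions(precision=2,suppress=True,linewidth=150)
s=env.observe();T=tool();print(loc(T[:3,3]),s['contact_force'],s['moment'])
E
python3 o.py
```

```text
[  6.09  -1.97 231.21] [ 0.62 -0.76 -1.81] [ 0.   -0.06  0.04]
```

>>> drive_tool --motion '[{"tx": 0.7,"ty": 0,"tz": 0,"turn": 0,"grip": 1},{"tx": 0,"ty": 0,"tz": 0,"turn": 0,"grip": 1},{"tx": 0,"ty": 0,"tz": 0,"turn": 0,"grip": 1}]'

```text
t: 8.25
tcp_pos: [641.3, 4.0, 231.2]
eef_rot: [3.138, 0.154, -0.0]
contact_force: [0.4, -0.2, -2.7]
width: 15.2
grasp_force: 55.0
```

```bash
python3 o.py
```

```text
[  6.82  -2.   231.24] [ 0.41 -0.23 -2.65] [ 0.08 -0.05  0.01]
```

>>> drive_tool --motion '[{"tx": 0.5,"ty": 0,"tz": 0,"turn": 0,"grip": 1},{"tx": 0,"ty": 0,"tz": 0,"turn": 0,"grip": 1},{"tx": 0,"ty": 0,"tz": 0,"turn": 0,"grip": 1}]'

```text
t: 8.55
tcp_pos: [641.8, 4.1, 231.2]
eef_rot: [-3.138, -0.154, 0.0]
contact_force: [0.7, -0.5, -1.6]
width: 15.1
grasp_force: 55.0
```

```bash
python3 o.py
```

```text
[  7.33  -1.97 231.23] [ 0.73 -0.52 -1.56] [-0.    0.   -0.01]
```

>>> drive_tool --motion '[{"tx": 0.5,"ty": 0,"tz": 0,"turn": 0,"grip": 1},{"tx": 0,"ty": 0,"tz": 0,"turn": 0,"grip": 1},{"tx": 0,"ty": 0,"tz": 0,"turn": 0,"grip": 1}]'

```text
t: 8.85
tcp_pos: [642.3, 4.1, 231.3]
eef_rot: [-3.138, -0.154, -0.0]
contact_force: [-0.3, -0.3, -2.5]
width: 15.5
grasp_force: 55.0
```

```bash
python3 o.py
```

```text
[  7.82  -1.99 231.25] [-0.25 -0.33 -2.52] [-0.02  0.02  0.02]
```

>>> drive_tool --motion '[{"tx": 0.4,"ty": 0,"tz": 0,"turn": 0,"grip": 1},{"tx": 0,"ty": 0,"tz": 0,"turn": 0,"grip": 1},{"tx": 0,"ty": 0,"tz": 0,"turn": 0,"grip": 1}]'

```text
t: 9.15
tcp_pos: [642.7, 4.2, 231.2]
eef_rot: [-3.138, -0.154, 0.0]
contact_force: [-0.4, -0.3, -2.6]
width: 15.4
grasp_force: 55.0
```

```bash
python3 o.py
```

```text
[  8.23  -1.97 231.22] [-0.35 -0.34 -2.56] [ 0.01 -0.01  0.01]
```

>>> drive_tool --motion '[{"tx": 0.4,"ty": 0,"tz": 0,"turn": 0,"grip": 1},{"tx": 0,"ty": 0,"tz": 0,"turn": 0,"grip": 1},{"tx": 0,"ty": 0,"tz": 0,"turn": 0,"grip": 1}]'

```text
t: 9.45
tcp_pos: [643.1, 4.2, 231.3]
eef_rot: [-3.138, -0.154, -0.0]
contact_force: [0.4, -0.7, -2.0]
width: 15.5
grasp_force: 55.0
```

```bash
python3 o.py
```

```text
[  8.65  -1.99 231.26] [ 0.36 -0.74 -1.95] [0.   0.03 0.03]
```

>>> drive_tool --motion '[{"tx": 0.4,"ty": 0,"tz": 0,"turn": 0,"grip": 1},{"tx": 0,"ty": 0,"tz": 0,"turn": 0,"grip": 1},{"tx": 0,"ty": 0,"tz": 0,"turn": 0,"grip": 1}]'

```text
t: 9.75
tcp_pos: [643.5, 4.2, 231.2]
eef_rot: [-3.138, -0.154, 0.0]
contact_force: [-0.7, -0.3, -2.4]
width: 15.3
grasp_force: 55.0
```

```bash
python3 o.py
```

```text
[  9.02  -1.99 231.22] [-0.7  -0.27 -2.38] [ 0.    0.02 -0.01]
```

>>> drive_tool --motion '[{"tx": 0.4,"ty": 0,"tz": 0,"turn": 0,"grip": 1},{"tx": 0,"ty": 0,"tz": 0,"turn": 0,"grip": 1},{"tx": 0,"ty": 0,"tz": 0,"turn": 0,"grip": 1}]'

```text
t: 10.05
tcp_pos: [643.8, 4.3, 231.2]
eef_rot: [-3.138, -0.153, 0.0]
contact_force: [-0.2, 0.4, -2.0]
width: 15.6
grasp_force: 55.0
```

```bash
python3 o.py
python3 - <<'E'
from h import *
T=tool();w=shot('wrist','w5');L=loc(cloud(w,T@w['mount']))
x,y,z=L[...,0],L[...,1],L[...,2]
s=L[(abs(x)<20)&(abs(y+2)<24)&(abs(y+2)>14)&(z>165)&(z<198)];print('legs back x',np.percentile(s[:,0],[3,50,97]))
s=L[(x>5)&(x<25)&(abs(y+2)<9)&(z>150)&(z<172)];print('shank',len(s),np.percentile(s[:,0],[3,50]) if len(s) else 0)
s=L[(x>5)&(x<25)&(abs(y+2)<9)&(z>173)&(z<183)];print('shank top',len(s),np.percentile(s[:,0],[3,50,97]) if len(s) else 0)
cv2.imwrite('pics/w5c.png',cv2.resize(w['color'][100:300,170:340],(680,600))[:,:,::-1])
E
```

```text
[  9.38  -1.98 231.23] [-0.23  0.38 -2.04] [0.01 0.08 0.01]
legs back x [ 9.07516796 11.03883159 11.82435938]
shank 119 [ 6.095498  19.2143518]
shank top 118 [12.63246145 16.57796247 19.42588731]
```

View pics/w5c.png

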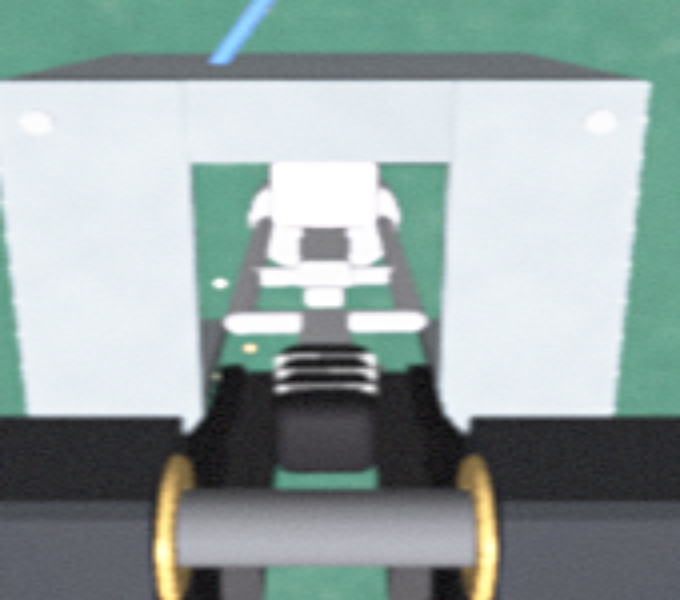

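The crop shows the bail bar at (323,272) just touching or nearly touching the shank (dark, top at (323,297)). The legs lie between the slot edges with even gaps. I'll continue in fine steps.

>>> drive_tool --motion '[{"tx": 0.5,"ty": 0,"tz": 0,"turn": 0,"grip": 1},{"tx": 0,"ty": 0,"tz": 0,"turn": 0,"grip": 1},{"tx": 0,"ty": 0,"tz": 0,"turn": 0,"grip": 1}]'

```text
t: 10.4
tcp_pos: [644.3, 4.3, 231.2]
eef_rot: [-3.138, -0.154, 0.0]
contact_force: [-1.0, -0.5, -2.6]
width: 15.5
grasp_force: 55.0
```

```bash
python3 o.py
```

```text
[  9.84  -1.98 231.21] [-0.96 -0.5  -2.63] [-0.    0.23  0.01]
```

>>> drive_tool --motion '[{"tx": 0.5,"ty": 0,"tz": 0,"turn": 0,"grip": 1},{"tx": 0,"ty": 0,"tz": 0,"turn": 0,"grip": 1},{"tx": 0,"ty": 0,"tz": 0,"turn": 0,"grip": 1}]'

```text
t: 10.7
tcp_pos: [644.8, 4.3, 231.2]
eef_rot: [-3.138, -0.154, 0.0]
contact_force: [-0.8, -0.8, -1.6]
width: 15.2
grasp_force: 55.0
```

```bash
python3 o.py
```

```text
[ 10.34  -2.01 231.23] [-0.79 -0.85 -1.61] [-0.01  0.31 -0.02]
```

Contact shows clearly in the moment (My 0.02 → 0.31), with onset at TCP local x ≈ 9.2. I back off to mid-throat (3.5 mm before contact) and descend towards the gate.

>>> drive_tool --motion '[{"tx": -2.3,"ty": 0,"tz": 0,"turn": 0,"grip": 1},{"tx": -2.3,"ty": 0,"tz": 0,"turn": 0,"grip": 1},{"tx": 0,"ty": 0,"tz": 0,"turn": 0,"grip": 1},{"tx": 0,"ty": 0,"tz": 0,"turn": 0,"grip": 1}]'

```text
t: 11.1
tcp_pos: [640.3, 3.9, 231.4]
eef_rot: [-3.138, -0.153, -0.001]
contact_force: [-1.1, 0.2, -2.4]
width: 15.4
grasp_force: 55.0
```

```bash
cat > o2.py <<'E'
from h import *
T=tool();w=shot('wrist','w6');L=loc(cloud(w,T@w['mount']))-loc(T[:3,3])
x,y,z=L[...,0],L[...,1],L[...,2]
for lo in (-40,-60,-80,-100):
    s=L[(abs(x)<15)&(abs(y)<24)&(abs(y)>14)&(z>lo-18)&(z<lo)];
    if len(s): print(lo,len(s),'legs back x rel tcp',np.percentile(s[:,0],[50,90,97]))
E
python3 o.py; python3 o2.py
```

```text
[  5.88  -1.97 231.36] [-1.11  0.18 -2.35] [-0.02 -0.01 -0.04]
-40 89 legs back x rel tcp [1.82531092 2.42255162 2.6558731 ]
-60 84 legs back x rel tcp [1.77289456 2.33859917 2.53120922]
-80 57 legs back x rel tcp [1.77586386 2.30560755 2.53974196]
-100 48 legs back x rel tcp [1.87989801 2.2748437  2.45209514]
```

>>> drive_tool --motion '[{"tx": 0,"ty": 0,"tz": 3,"turn": 0,"grip": 1},{"tx": 0,"ty": 0,"tz": 3,"turn": 0,"grip": 1},{"tx": 0,"ty": 0,"tz": 2,"turn": 0,"grip": 1},{"tx": 0,"ty": 0,"tz": 0,"turn": 0,"grip": 1},{"tx": 0,"ty": 0,"tz": 0,"turn": 0,"grip": 1}]'

```text
t: 11.65
tcp_pos: [640.2, 3.9, 223.0]
eef_rot: [-3.138, -0.154, 0.001]
contact_force: [-0.1, 0.4, -2.3]
width: 15.1
grasp_force: 55.0
```

```bash
python3 o.py
```

```text
[  5.76  -1.95 223.05] [-0.08  0.4  -2.26] [ 0.06  0.   -0.  ]
```

The weight has no tilt in the grip. I continue down.

>>> drive_tool --motion '[{"tx": 0,"ty": 0,"tz": 1,"turn": 0,"grip": 1},{"tx": 0,"ty": 0,"tz": 1,"turn": 0,"grip": 1},{"tx": 0,"ty": 0,"tz": 0,"turn": 0,"grip": 1}]'

```text
t: 11.95
tcp_pos: [640.2, 3.9, 221.1]
eef_rot: [-3.138, -0.154, 0.0]
contact_force: [0.1, -0.5, -3.3]
width: 15.5
grasp_force: 55.0
```

>>> drive_tool --motion '[{"tx": 0,"ty": 0,"tz": 1,"turn": 0,"grip": 1},{"tx": 0,"ty": 0,"tz": 1,"turn": 0,"grip": 1},{"tx": 0,"ty": 0,"tz": 0,"turn": 0,"grip": 1}]'

```text
t: 12.25
tcp_pos: [640.2, 3.9, 219.0]
eef_rot: [-3.138, -0.154, 0.0]
contact_force: [0.7, -0.5, -2.2]
width: 15.6
grasp_force: 55.0
```

>>> drive_tool --motion '[{"tx": 0,"ty": 0,"tz": 1,"turn": 0,"grip": 1},{"tx": 0,"ty": 0,"tz": 0,"turn": 0,"grip": 1}]'

```text
t: 12.45
tcp_pos: [640.3, 3.9, 218.2]
eef_rot: [3.138, 0.154, 0.0]
contact_force: [0.3, -0.2, -2.3]
width: 15.4
grasp_force: 55.0
```

```bash
python3 o.py
```

```text
[  5.84  -1.98 218.16] [ 0.31 -0.23 -2.35] [0.02 0.01 0.02]
```

>>> drive_tool --motion '[{"tx": 0,"ty": 0,"tz": 1,"turn": 0,"grip": 1},{"tx": 0,"ty": 0,"tz": 0,"turn": 0,"grip": 1}]'

```text
t: 12.65
tcp_pos: [640.6, 3.9, 217.8]
eef_rot: [3.138, 0.154, 0.001]
contact_force: [-0.8, -0.2, 0.2]
width: 15.2
grasp_force: 55.0
```

>>> drive_tool --motion '[{"tx": 0,"ty": 0,"tz": 1,"turn": 0,"grip": 1},{"tx": 0,"ty": 0,"tz": 0,"turn": 0,"grip": 1}]'

```text
t: 12.85
tcp_pos: [640.7, 3.9, 217.1]
eef_rot: [3.138, 0.154, 0.002]
contact_force: [0.3, 0.1, 2.6]
width: 15.6
grasp_force: 55.0
```

>>> drive_tool --motion '[{"tx": 0,"ty": 0,"tz": 1,"turn": 0,"grip": 1},{"tx": 0,"ty": 0,"tz": 0,"turn": 0,"grip": 1}]'

```text
t: 13.05
tcp_pos: [640.6, 3.9, 215.8]
eef_rot: [3.138, 0.154, 0.001]
contact_force: [-0.3, 0.1, 4.3]
width: 15.5
grasp_force: 55.0
```

```bash
python3 o.py
```

```text
[  6.1   -2.05 215.82] [-0.34  0.05  4.33] [-0.02  0.11  0.08]
```

Gate found at TCP z ≈ 217.9, so the seat should be at about 194. I push on and watch Fz (overload would read ≈ 12.7).

>>> drive_tool --motion '[{"tx": 0,"ty": 0,"tz": 1,"turn": 0,"grip": 1},{"tx": 0,"ty": 0,"tz": 0,"turn": 0,"grip": 1}]'

```text
t: 13.25
tcp_pos: [640.5, 3.9, 214.5]
eef_rot: [3.138, 0.154, 0.001]
contact_force: [-1.0, -0.5, 5.0]
width: 15.5
grasp_force: 55.0
```

>>> drive_tool --motion '[{"tx": 0,"ty": 0,"tz": 1,"turn": 0,"grip": 1},{"tx": 0,"ty": 0,"tz": 0,"turn": 0,"grip": 1}]'

```text
t: 13.45
tcp_pos: [640.6, 3.9, 213.6]
eef_rot: [3.138, 0.153, 0.001]
contact_force: [-0.1, 0.4, 4.9]
width: 15.4
grasp_force: 55.0
```

```bash
python3 o.py
```

```text
[  6.08  -2.06 213.57] [-0.07  0.41  4.93] [0.09 0.07 0.02]
```

>>> drive_tool --motion '[{"tx": -0.2,"ty": 0,"tz": 1,"turn": 0,"grip": 1},{"tx": 0,"ty": 0,"tz": 1,"turn": 0,"grip": 1},{"tx": 0,"ty": 0,"tz": 0,"turn": 0,"grip": 1}]'

```text
t: 13.75
tcp_pos: [640.4, 3.8, 211.8]
eef_rot: [3.138, 0.154, 0.001]
contact_force: [-1.6, -1.1, 4.9]
width: 15.3
grasp_force: 55.0
```

>>> drive_tool --motion '[{"tx": 0,"ty": 0,"tz": 1,"turn": 0,"grip": 1},{"tx": 0,"ty": 0,"tz": 1,"turn": 0,"grip": 1},{"tx": 0,"ty": 0,"tz": 0,"turn": 0,"grip": 1}]'

```text
t: 14.05
tcp_pos: [639.7, 3.8, 209.1]
eef_rot: [3.138, 0.154, -0.001]
contact_force: [-2.2, -0.9, 4.9]
width: 15.5
grasp_force: 55.0
```

```bash
python3 o.py
```

```text
[  5.25  -2.04 209.05] [-2.24 -0.86  4.9 ] [-0.07  0.37  0.01]
```

>>> drive_tool --motion '[{"tx": 0,"ty": 0,"tz": 1,"turn": 0,"grip": 1},{"tx": 0,"ty": 0,"tz": 1,"turn": 0,"grip": 1},{"tx": 0,"ty": 0,"tz": 0,"turn": 0,"grip": 1}]'

```text
t: 14.35
tcp_pos: [639.5, 3.9, 206.6]
eef_rot: [-3.138, -0.154, 0.002]
contact_force: [-2.3, 0.2, 2.1]
width: 15.4
grasp_force: 55.0
```

```bash
python3 o.py
```

```text
[  5.08  -1.93 206.56] [-2.27  0.18  2.11] [-0.1   0.58 -0.01]
```

>>> drive_tool --motion '[{"tx": 0,"ty": 0,"tz": 1,"turn": 0,"grip": 1},{"tx": 0,"ty": 0,"tz": 1,"turn": 0,"grip": 1},{"tx": 0,"ty": 0,"tz": 0,"turn": 0,"grip": 1}]'

```text
t: 14.65
tcp_pos: [639.7, 3.9, 204.7]
eef_rot: [-3.138, -0.154, 0.002]
contact_force: [-2.8, -0.3, 2.2]
width: 15.2
grasp_force: 55.0
```

```bash
python3 o.py
```

```text
[  5.23  -1.89 204.68] [-2.78 -0.27  2.24] [-0.07  0.67 -0.04]
```

>>> drive_tool --motion '[{"tx": 0,"ty": 0,"tz": 1,"turn": 0,"grip": 1},{"tx": 0,"ty": 0,"tz": 1,"turn": 0,"grip": 1},{"tx": 0,"ty": 0,"tz": 0,"turn": 0,"grip": 1}]'

```text
t: 14.95
tcp_pos: [639.7, 4.0, 202.1]
eef_rot: [-3.137, -0.153, 0.002]
contact_force: [0.5, 0.3, -1.9]
width: 15.3
grasp_force: 55.0
```

```bash
python3 o.py
```

```text
[  5.25  -1.84 202.09] [ 0.48  0.33 -1.92] [ 0.08 -0.23  0.02]
```

>>> drive_tool --motion '[{"tx": 0,"ty": 0,"tz": 1,"turn": 0,"grip": 1},{"tx": 0,"ty": 0,"tz": 1,"turn": 0,"grip": 1},{"tx": 0,"ty": 0,"tz": 0,"turn": 0,"grip": 1}]'

```text
t: 15.25
tcp_pos: [640.1, 3.9, 200.8]
eef_rot: [-3.138, -0.154, 0.0]
contact_force: [0.5, 0.1, -3.4]
width: 15.3
grasp_force: 55.0
```

```bash
python3 o.py; python3 o2.py
```

```text
[  5.61  -1.92 200.75] [ 0.5   0.1  -3.44] [ 0.03  0.01 -0.04]
-40 90 legs back x rel tcp [1.88301392 2.37763838 2.74449674]
-60 85 legs back x rel tcp [1.69705737 2.3742812  2.56357385]
-80 55 legs back x rel tcp [1.69565936 2.41921538 2.52318763]
-100 49 legs back x rel tcp [1.87526077 2.24163483 2.47317036]
```

Resistance dropped away at about z 203, so the gate has sprung shut. I lower to the seat.

>>> drive_tool --motion '[{"tx": 0,"ty": 0,"tz": 1,"turn": 0,"grip": 1},{"tx": 0,"ty": 0,"tz": 1,"turn": 0,"grip": 1},{"tx": 0,"ty": 0,"tz": 0,"turn": 0,"grip": 1}]'

```text
t: 15.6
tcp_pos: [640.0, 3.9, 199.0]
eef_rot: [-3.138, -0.154, 0.0]
contact_force: [-0.1, 0.1, -2.1]
width: 15.4
grasp_force: 55.0
```

>>> drive_tool --motion '[{"tx": 0,"ty": 0,"tz": 1,"turn": 0,"grip": 1},{"tx": 0,"ty": 0,"tz": 0.5,"turn": 0,"grip": 1},{"tx": 0,"ty": 0,"tz": 0,"turn": 0,"grip": 1}]'

```text
t: 15.9
tcp_pos: [640.0, 3.9, 197.6]
eef_rot: [-3.138, -0.153, 0.0]
contact_force: [-0.1, -1.2, -3.1]
width: 15.1
grasp_force: 55.0
```

```bash
python3 o.py
```

```text
[  5.54  -1.98 197.6 ] [-0.14 -1.23 -3.09] [ 0.07  0.02 -0.06]
```

>>> drive_tool --motion '[{"tx": 0,"ty": 0,"tz": 0.7,"turn": 0,"grip": 1},{"tx": 0,"ty": 0,"tz": 0.7,"turn": 0,"grip": 1},{"tx": 0,"ty": 0,"tz": 0,"turn": 0,"grip": 1}]'

```text
t: 16.2
tcp_pos: [640.0, 3.9, 196.2]
eef_rot: [-3.138, -0.154, 0.0]
contact_force: [-0.6, -0.4, -2.5]
width: 15.5
grasp_force: 55.0
```

>>> drive_tool --motion '[{"tx": 0,"ty": 0,"tz": 0.7,"turn": 0,"grip": 1},{"tx": 0,"ty": 0,"tz": 0,"turn": 0,"grip": 1}]'

```text
t: 16.4
tcp_pos: [640.0, 3.9, 195.6]
eef_rot: [-3.138, -0.154, 0.0]
contact_force: [1.1, -0.4, -2.0]
width: 15.5
grasp_force: 55.0
```

>>> drive_tool --motion '[{"tx": 0,"ty": 0,"tz": 0.5,"turn": 0,"grip": 1},{"tx": 0,"ty": 0,"tz": 0,"turn": 0,"grip": 1}]'

```text
t: 16.6
tcp_pos: [640.1, 3.9, 195.1]
eef_rot: [-3.138, -0.154, 0.0]
contact_force: [-0.1, 1.0, -2.0]
width: 15.2
grasp_force: 55.0
```

```bash
python3 o.py
```

```text
[  5.61  -1.99 195.1 ] [-0.12  0.98 -1.97] [0.01 0.03 0.04]
```

>>> drive_tool --motion '[{"tx": 0,"ty": 0,"tz": 0.5,"turn": 0,"grip": 1},{"tx": 0,"ty": 0,"tz": 0,"turn": 0,"grip": 1}]'

```text
t: 16.8
tcp_pos: [640.1, 3.9, 194.6]
eef_rot: [-3.138, -0.154, 0.0]
contact_force: [0.5, 0.6, -1.9]
width: 15.2
grasp_force: 55.0
```

>>> drive_tool --motion '[{"tx": 0,"ty": 0,"tz": 0.4,"turn": 0,"grip": 1},{"tx": 0,"ty": 0,"tz": 0,"turn": 0,"grip": 1},{"tx": 0,"ty": 0,"tz": 0,"turn": 0,"grip": 1}]'

```text
t: 17.1
tcp_pos: [640.1, 3.9, 194.2]
eef_rot: [3.138, 0.154, -0.0]
contact_force: [-0.7, -0.7, -1.6]
width: 14.9
grasp_force: 55.0
```

```bash
python3 o.py
```

```text
[  5.61  -2.   194.22] [-0.66 -0.67 -1.6 ] [ 0.03 -0.03  0.06]
```

>>> drive_tool --motion '[{"tx": 0,"ty": 0,"tz": 0.4,"turn": 0,"grip": 1},{"tx": 0,"ty": 0,"tz": 0,"turn": 0,"grip": 1},{"tx": 0,"ty": 0,"tz": 0,"turn": 0,"grip": 1}]'

```text
t: 17.4
tcp_pos: [640.2, 3.9, 194.0]
eef_rot: [3.138, 0.154, 0.0]
contact_force: [-0.0, -0.1, -1.2]
width: 15.6
grasp_force: 55.0
```

>>> drive_tool --motion '[{"tx": 0,"ty": 0,"tz": 0.3,"turn": 0,"grip": 1},{"tx": 0,"ty": 0,"tz": 0,"turn": 0,"grip": 1},{"tx": 0,"ty": 0,"tz": 0,"turn": 0,"grip": 1}]'

```text
t: 17.7
tcp_pos: [640.2, 3.9, 193.8]
eef_rot: [3.138, 0.153, 0.001]
contact_force: [0.8, -0.4, -0.8]
width: 15.5
grasp_force: 55.0
```

```bash
python3 o.py
```

```text
[  5.75  -2.   193.81] [ 0.78 -0.44 -0.77] [0.02 0.   0.07]
```

Seated at 194.1, where predicted. I release and rise.

>>> drive_tool --motion '[{"tx": 0,"ty": 0,"tz": 0.2,"turn": 0,"grip": 1},{"tx": 0,"ty": 0,"tz": 0,"turn": 0,"grip": 0.7},{"tx": 0,"ty": 0,"tz": 0,"turn": 0,"grip": 0.5},{"tx": 0,"ty": 0,"tz": 0,"turn": 0,"grip": 0.2},{"tx": 0,"ty": 0,"tz": 0,"turn": 0,"grip": 0}]'

```text
t: 18.2
tcp_pos: [640.1, 3.9, 193.3]
eef_rot: [-3.138, -0.154, 0.0]
contact_force: [-0.2, 0.1, -0.0]
width: 30.6
grasp_force: 0.0
```

>>> drive_tool --motion '[{"tx": 0,"ty": 0,"tz": 0,"turn": 0,"grip": 0},{"tx": 0,"ty": 0,"tz": 0,"turn": 0,"grip": 0},{"tx": 0,"ty": 0,"tz": 0,"turn": 0,"grip": 0}]'

```text
t: 18.5
tcp_pos: [640.1, 3.9, 193.3]
eef_rot: [-3.138, -0.154, 0.0]
contact_force: [-0.0, -0.6, 0.1]
width: 42.8
grasp_force: 0.0
```

```bash
python3 o.py; python3 o2.py
```

```text
[  5.61  -1.94 193.29] [-0.04 -0.59  0.09] [ 0.02  0.03 -0.01]
-40 89 legs back x rel tcp [1.86221711 2.43532601 2.65149634]
-60 86 legs back x rel tcp [1.75532343 2.49291451 2.65641166]
-80 55 legs back x rel tcp [1.71590772 2.47838129 2.73166283]
-100 42 legs back x rel tcp [1.83431161 2.33908572 2.59014568]
```

Released, and the weight hangs upright. I rise clear and back away, then look.

>>> drive_tool --motion '[{"tx": 0,"ty": 0,"tz": -8,"turn": 0,"grip": 0},{"tx": 0,"ty": 0,"tz": -20,"turn": 0,"grip": 0},{"tx": 0,"ty": 0,"tz": -25,"turn": 0,"grip": 0},{"tx": 0,"ty": 0,"tz": -25,"turn": 0,"grip": 0},{"tx": 0,"ty": 0,"tz": -15,"turn": 0,"grip": 0}]'

```text
t: 19.05
tcp_pos: [641.0, 3.8, 289.6]
eef_rot: [3.137, 0.153, 0.006]
contact_force: [0.2, 0.0, -0.6]
width: 43.9
grasp_force: 0.0
```

>>> drive_tool --motion '[{"tx": -30,"ty": 0,"tz": 0,"turn": 0,"grip": 0},{"tx": -40,"ty": 0,"tz": 0,"turn": 0,"grip": 0},{"tx": -40,"ty": 0,"tz": 0,"turn": 0,"grip": 0},{"tx": -25,"ty": 0,"tz": 0,"turn": 0,"grip": 0},{"tx": 0,"ty": 0,"tz": 0,"turn": 0,"grip": 0}]'

```text
t: 19.55
tcp_pos: [503.6, -9.4, 287.0]
eef_rot: [3.138, 0.153, 0.0]
contact_force: [1.1, -0.9, 0.1]
width: 43.4
grasp_force: 0.0
```

Run:
```python
from h import *
np.set_printoptions(precision=1,suppress=True,linewidth=150)
T=tool();w=shot('wrist','w9');L=loc(cloud(w,T@w['mount']));s=shot('scene','s9')
x,y,z=L[...,0],L[...,1],L[...,2]
m=(x>-25)&(x<25)&(abs(y+2)<5)&(z>90)&(z<240);q=L[m]
for lo in range(-14,18,2):
    k=q[(q[:,0]>=lo)&(q[:,0]<lo+2)]
    if len(k)>3: print(lo,len(k),'z',np.percentile(k[:,2],[5,25,50,75,95]))
m=(abs(x)<30)&(abs(y+2)<30)&(z>200);print('handle',np.median(L[m],0),L[m].max(0),env.observe()['contact_force'])
A=cv2.resize(w['color'][0:200,165:340],(525,600));B=cv2.resize(s['color'][145:235,235:310],(275,330))
o=np.zeros((600,800,3),np.uint8);o[:,:525]=A;o[:330,525:]=B;cv2.imwrite('pics/f.png',o[:,:,::-1])
```

```text
-10 33 z [116.3 123.9 133.  138.3 139.9]
-8 19 z [136.8 138.8 139.  140.2 141.4]
-6 18 z [138.9 139.7 139.9 140.2 140.5]
-4 126 z [139.2 202.1 214.1 224.5 228.6]
-2 50 z [139.1 228.2 228.7 229.7 230.1]
0 77 z [139.2 161.8 174.9 229.7 230.6]
2 63 z [115.1 139.1 228.6 229.8 230.6]
4 39 z [121.5 228.8 229.7 230.1 231. ]
6 42 z [228.1 228.8 229.4 230.  230.8]
8 38 z [228.1 229.1 229.5 230.  230.6]
10 34 z [228.  228.8 229.3 229.7 230.3]
12 13 z [227.2 228.  228.2 228.5 228.9]
handle [  2.3  -1.7 228.6] [ 13.1   6.2 231.4] [ 0.2 -1.3  0.3]
```

View pics/f.png

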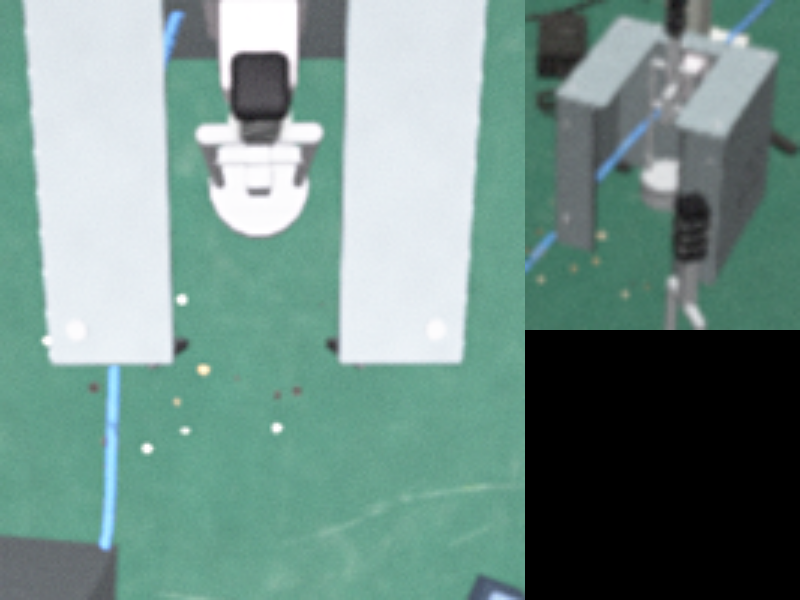

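The picture shows the weight hanging upright in the slot (handle (260,85), disc (260,200)), clear of both sides. The gate is level at z≈139 and the handle top is at 230, so it is seated. I hand the job in.

```bash
python3 -c "
from bench import order;print(order.job_done())"
```

```text
the job is handed in; nothing more can be done
None
```

The middle-sized check weight hangs by its bail bar in the hook of the larger cabinet, behind the closed gate and let go of. No reading suggested contact with the cabinet, hook loads stayed well under 15 N, and I handed it in at about 20 s.

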